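Clamp a bushing in the ratchet clamp

ROBOT

A 6-joint arm with a two-finger parallel gripper is mounted at the origin on the work surface. World frame = base frame: x ahead of the robot, y to its left, z up, the work surface at z = 0. Lengths are in mm, angles in rad, forces in N, time in s.
With the tool pointing down it reaches from about 375 to 925 mm from the base axis. Payload 5.7 kg.
Tool frame: the origin (TCP) lies between the finger pads; the fingertips stand 19 mm ahead of it and the grasp point (between the pads) is the TCP (tcp_to_tips is the distance from the TCP to the fingertips, in mm); z points along the fingers, y is the line along which they close (so a half turn about z gives the same grasp; the last joint's range is limited). The gripper opens to 88 mm and grips with 3 to 60 N. Pads are 20 mm wide; open, the fingers measure 115 mm over their backs; the gripper's body (75 mm by 178 mm) begins 61 mm behind the grasp point.
Start: joints at [-1.35, 0.359, 1.51, -0, 1.272, -0.115], TCP at [197.699, -566.462, 241.623] pointing down, gripper open.
Joint ranges: [-2.97, 2.97], [-1.01, 2.36], [0.21, 2.38], [-0.96, 4.11], [0.2, 2.71], [-2.98, 2.98]. Speed limits (rad/s): [2.39, 2.39, 3.14, 3.14, 3.14, 3.14].

INTERFACE

Orientations are given as a 3x3 rotation matrix whose columns are the frame's x, y, z axes.
In Python, from rig import observe, snapshot, camera_params, job_done, tcp_to_tips gives the robot as it stands. The module is installed in compiled form; this text tells all that it offers.
- The arm moves only by the shell command python3 -m inch 'ROWS' [FORCE]. ROWS is a JSON object whose one key "plan" holds a list that holds one entry, the list of rows, each a list of 7 numbers: the finger opening in mm, from 0 to 87.8, then the shift along the world's x, y, z in units of 40 mm (1.0 is 40 mm), then the turn, a rotation vector about the world's x, y, z in units of 10 degrees (1.0 is 10 degrees). In form: {"plan": [[[claw, x, y, z, wx, wy, wz], ...]]}. A call has 1 to 5 rows; each row shifts and turns the commanded pose from where the row before left it; what a row does not reach is not made up. A row lasts 1/8 s, in which the tool goes at most 62.5 mm and 10.7 degrees, less where a joint would pass 70% of its speed; a pose out of reach is approached as far as the arm can. A call is refused whole if a number of a shift passes 1 or a number of a turn 1, either way. A call with a gripper value outside its range is refused whole. The fingers move at their own pace and stop on an object; FORCE is the grip in N (left out, the last holds). Time passes only in rows, so rows that do not move let the fingers close. It gives the time, the measured TCP pose, the force, the opening and the grip force at its end, in the units of the state.
- observe(): the state, without advancing time (a new reading comes with each control period).
- snapshot(name): name is "scene" or "top"; returns (picture, depth): 480x640x3 uint8, red, green, blue; 480x640 float32, mm along the optical axis (not along the pixel's ray), 0 where there is no reading.
- camera_params(name): a dict with "fovy" (degrees; the focal length in pixels is half the picture's height over the tangent of half this angle, whatever the lens; pixels are square), "cx", "cy" (the principal point, pixels), "D" ([k1, k2, p1, p2, k3] as OpenCV has them; the pictures are not rectified), "eye" and "orientation" of the camera in the world. Camera axes: x right, y down, z forward; pixel columns grow to the right and rows downward; lengths in mm; the calibration is good to about 2 mm. A picture is of the moment at which its call begins. camera_params takes no time and is no camera call.
- job_done(): hands the job in; it is judged then, once.
The state is a dict: "t": time; "joint_positions": joint angles; "qvel": joint speeds; "tau": joint torques, N m; "position": TCP position; "ee_rot": TCP orientation; "force": force on the tool from outside, world axes, zero at the start; "torque": the same for the moment, N m; "grip_width": finger opening in mm; "grasp_force": force on a finger pad.
Only numpy, scipy, OpenCV 4.12 (cv2) and the standard library are available. Lean on these libraries where they do the work, as an engineer would, in place of code of your own. Each camera call takes 0.05 s, during which the arm holds its last target. There are 200 camera calls.

TASK

Stand the plain bronze bushing upright between the jaws of the ratchet clamp and let go of it, then squeeze the clamp's trigger again and again until the moving jaw has pushed the bushing against the fixed jaw and holds it firmly, without over-squeezing the thin-walled bushing. Move the jaw only by the trigger, leave the trigger sprung back and the bushing clamped, and leave the other parts where they are.

Things in the scene. Friction and masses are not known exactly. Their poses are not given: they have to be found in the camera images.
- bushing: the part: a plain straight bronze tube, its bore closed by a grey protective plug, standing upright on the counter, outer diameter 36 mm, 40 mm tall, about 0.14 kg; origin at the centre of its underside, z up its axis. Thin-walled: more than 20 N between the jaws spoils it.
- flanged: the other bronze bushing, shorter (26 mm) with a 50 mm wide flange at its foot; origin at the centre of its underside. To be left alone.
- bolt: hex-head steel sample bolt standing on its head, 55 mm tall, head 25 mm wide; origin at the centre of its underside. To be left alone.
- gauge_ring: flat steel gauge ring, 60 mm wide, 14 mm high; origin at the centre of its underside. To be left alone.
- clamp: bench ratchet clamp, fixed. Origin on the counter under the fixed jaw's face; +x runs along its axis from fixed jaw past moving jaw to handle, z up. In its frame (mm): base plate x -40 to 207, y -42 to 42, top at z 8 (the bushing stands on it); fixed steel jaw, face at x 0, 44 wide, top z 52; black housing x 100 to 200, y -18 to 18, top z 62, with the trigger and behind it a fixed post on top.
- fixed_jaw (a point): middle of the fixed jaw's face, 30 mm above the counter; x of its frame points along the clamp's axis, away from the jaw. The clamped bushing's centre is 18 mm from it along x.
- jaw: moving jaw: block 36 mm wide, top at z 50 mm, on a bar through the housing. Origin on the axis, 10 mm above the counter, under the front face of its rubber foot (unpressed); axes as the clamp's. This face starts 48 to 58 mm from the fixed jaw. A full squeeze of the trigger moves it 3.5 mm towards the fixed jaw (the first 2 to 6 mm); a 20 N friction brake keeps it there.
- foot: rubber-faced sprung foot on the front of the moving jaw, 30 wide, 34 tall, 8 thick; it presses on the bushing and yields about 0.05 mm per N, up to 3 mm. Origin as the jaw's. From 8 N up it holds the bushing firmly; 20 N is the most allowed. When the trigger is let go the clamping force drops by 0 to 5 N.
- trigger_face (a point): middle of the trigger's front face (looking towards the jaws), 108 mm above the counter, at x 130 mm in the clamp's frame when released; moves with the trigger. The trigger is a steel upright, 12 mm thick, 18 mm wide, z 62 to 134 mm. Trigger and handle post together measure 60 mm from front to back when released, 42 mm fully squeezed. Axes as the clamp's.
- trigger (a joint): m: 0 released, 0.018 fully squeezed towards the post; springs back. 3 mm of trigger moves the jaw 1 mm, after about 7 mm of dead travel (0 to 12 in the first squeeze or after a part squeeze). Its resistance: 3 to 4 N in dead travel, 10 to 11 N while the jaw runs free, then 1 N more per 3 N of clamping force: about 14 to 16 N is firm, 17 N spoils the bushing.
- handle_post (a point): middle of the back of the fixed black handle post, 108 mm above the counter, at x 190 mm in the clamp's frame; the post is 12 mm thick along the axis, 20 mm wide, its top at z 136 mm; it does not give. Axes as the clamp's.
Not all that is in view belongs to the job. Leave any orange or turquoise look-alike of the bushing alone.

How it is judged (in metres and radians):
On the way, in this order (a step that is already met when the one before it is completed fails the run):
1. the bushing stands upright on the clamp's plate between the jaws, released, not yet clamped (x of bushing in the frame of fixed_jaw between 0.016 and 0.045 m and y of bushing in the frame of fixed_jaw between -0.01 and 0.01 m and height (world z) of bushing below 0.011 m and angle between bushing's own z axis and vertical below 0.08 rad and contact force between the fingers and bushing below 0.2 N and contact force between foot and bushing below 4 N), for 0.1 s.
2. the trigger is squeezed (value of joint trigger above 0.008 m), for 0.05 s.
3. the bushing is held firmly between the jaws (8 N or more) (contact force between foot and bushing above 8 N), for 0.2 s.
At the end, for the whole second after the job is handed in: The bushing stands upright (within 0.1 rad) on the clamp's plate, against the fixed jaw (centre 15 to 21 mm from its face) and within 11 mm of the clamp's axis, held by the foot with 8 N or more; the trigger is back (under 3 mm) (contact force between foot and bushing above 8 N and x of bushing in the frame of fixed_jaw between 0.015 and 0.021 m and y of bushing in the frame of fixed_jaw between -0.011 and 0.011 m and height (world z) of bushing below 0.013 m and angle between bushing's own z axis and vertical below 0.1 rad and value of joint trigger below 0.003 m and linear speed of bushing below 0.01 m/s); the robot touches nothing.
It fails at once if the bushing is over-squeezed (more than 20 N from the foot) (contact force between foot and bushing above 20 N).
It fails at once if the moving jaw is pushed by the fingers (more than 6 N) (contact force between the fingers and jaw above 6 N).
It fails at once if another part is disturbed (moved more than 20 mm) (distance of any of flanged, bolt, gauge_ring from where it was at the start of the episode above 0.02 m).
It also fails if it takes over 72 s, if anything falls off the work surface, if the arm or the gripper's body presses on something with over 40 N, if the wrist force passes 120 N, or if a joint passes its speed limit or range.

## Working session

There is one attempt and no reset: what is moved stays moved. The work goes in short steps, Python scripts to look and compute and a shell command to move; the robot and the scene stay as the last step left them, time stands still between calls to the robot, and variables do not carry over. Pictures are saved under pics/ and viewed, at most 10 in all, crops included, and the job is handed in when it is done.

```bash
mkdir -p pics
cat > h.py <<'E'
import numpy as np,cv2
from rig import *
def snap(n,f=None):
    p,d=snapshot(n)
    if f: cv2.imwrite('pics/'+f,p[:,:,::-1])
    return p,d
def K(n):
    c=camera_params(n);f=240/np.tan(np.radians(c['fovy'])/2)
    return np.array([[f,0,c['cx']],[0,f,c['cy']],[0,0,1.]]),np.array(c['D'],float),np.array(c['eye'],float),np.array(c['orientation'],float).reshape(3,3)
def rays(n,uv):
    k,D,e,R=K(n);q=cv2.undistortPoints(np.array(uv,float).reshape(-1,1,2),k,D).reshape(-1,2)
    return e,np.c_[q,np.ones(len(q))]@R.T
def onz(n,uv,z):
    e,r=rays(n,uv);return e+r*((z-e[2])/r[:,2])[:,None]
def pts(n,uv,d):
    e,r=rays(n,uv);uv=np.array(uv,int).reshape(-1,2);return e+r*d[uv[:,1],uv[:,0]][:,None]
E
python3 - <<'E'
from h import *
for n in('scene','top'):
    p,d=snap(n,n+'0.png');np.savez(n,p=p,d=d);print(n,camera_params(n))
print(observe()['ee_rot'],observe()['force'])
E
```

```text
scene {'fovy': 53.80978659766978, 'cx': 315.6684886041977, 'cy': 240.7876172213887, 'D': array([0.03241672, 0.        , 0.        , 0.        , 0.        ]), 'eye': array([ 791.3025157 , -535.21641043,  807.01225664]), 'orientation': array([[ 0.88867336,  0.36106092, -0.28265646],
       [ 0.45830384, -0.7192056 ,  0.52220771],
       [-0.01473931, -0.59361463, -0.80461446]])}
top {'fovy': 42.99605236493629, 'cx': 308.64397036882764, 'cy': 239.5780426738028, 'D': array([0.00258579, 0.        , 0.        , 0.        , 0.        ]), 'eye': array([ 474.52135718,  -90.83410249, 1177.6196383 ]), 'orientation': array([[-0.01637246, -0.99811784,  0.05909928],
       [-0.99968627,  0.01746145,  0.01795719],
       [-0.01895536, -0.05878673, -0.99809058]])}
[[ 9.44137964e-01  3.29550264e-01 -3.57276398e-04]
 [ 3.29550399e-01 -9.44136592e-01  1.62199868e-03]
 [ 1.97212371e-04 -1.64913111e-03 -9.99998621e-01]] [-0.50392142  0.62177154  0.42402582]
```

View pics/scene0.png

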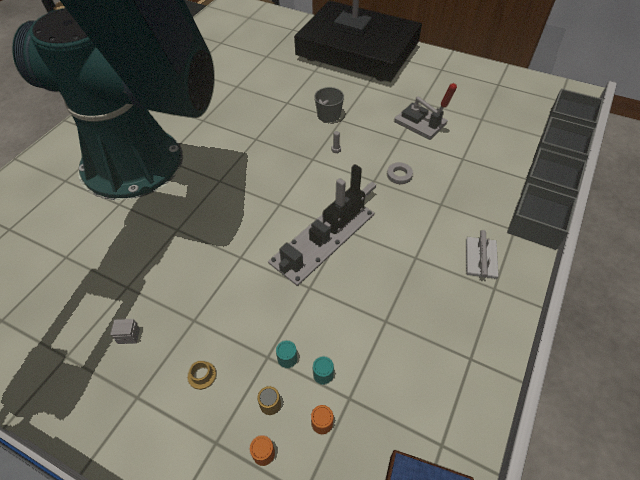

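View pics/top0.png

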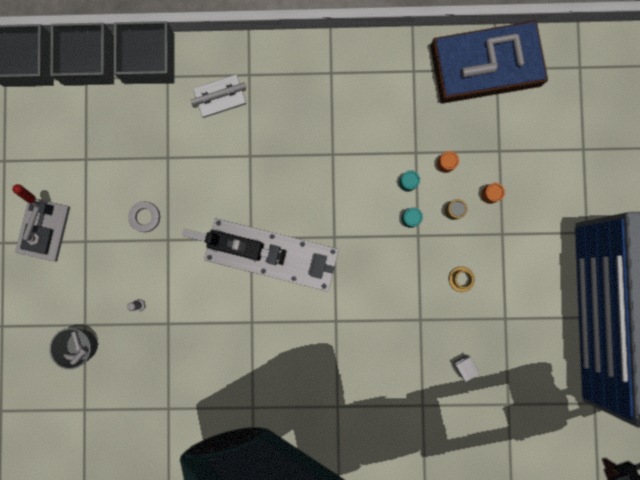

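The scene view shows the plugged bronze bushing at about (269,400) and the clamp at about (320,230). In the top view they are at (457,209) and (270,255), with the fixed jaw at (322,265) and the moving jaw at (276,256). Next I'll measure them.

```bash
cat > m.py <<'E'
from h import *
def cloud(n,box):
    q=np.load(n+'.npz');p,d=q['p'],q['d'];u0,u1,v0,v1=box
    V,U=np.mgrid[v0:v1,u0:u1];uv=np.c_[U.ravel(),V.ravel()]
    return uv,pts(n,uv,d),p[V,U].reshape(-1,3)
if __name__=='__main__':
    for n,b in(('top',(435,480,190,230)),('scene',(250,290,378,420))):
        uv,P,c=cloud(n,b);h=cv2.cvtColor(c[None],cv2.COLOR_RGB2HSV)[0]
        print(n,'counter z',np.percentile(P[:,2],[5,20,50,80,95,99]))
        s=(P[:,2]>34)&(P[:,2]<47);print(s.sum(),P[s].mean(0),np.ptp(P[s],0),(P[s].max(0)+P[s].min(0))/2)
        br=(h[:,1]>100)|s
        m=uv[s].astype(np.float32);(c0,r)=cv2.minEnclosingCircle(m);print('circ',c0,r,onz(n,[c0],40))
    for n,b in(('top',(180,350,205,305)),('scene',(255,390,155,295))):
        uv,P,c=cloud(n,b)
        s=(P[:,2]>5)&(P[:,2]<13);print(n,s.sum(),np.median(P[s],0))
        for lo,hi,nm in((45,56,'jaws'),(57,68,'housing'),(125,142,'trig/post')):
            s=(P[:,2]>lo)&(P[:,2]<hi);A=P[s]
            im=np.zeros((480,640),np.uint8);im[uv[s][:,1],uv[s][:,0]]=255
            k,l,st,ce=cv2.connectedComponentsWithStats(im)
            for i in range(1,k):
                if st[i,4]>12:
                    t=l[uv[:,1],uv[:,0]]==i;r=cv2.minAreaRect(P[t][:,:2].astype(np.float32))
                    print(nm,st[i,4],P[t].mean(0).round(1),np.round(r[0],1),np.round(r[1],1),round(r[2],1))
E
python3 m.py
```

```text
top counter z [-2.30647177 -0.43384848  1.82159384  7.46397215 41.12754261 43.65352339]
297 [ 595.56872329 -348.18419701   39.75852586] [35.50771147 35.0178672  12.06464034] [ 595.32108938 -348.16251725   40.12838963]
circ (456.82177734375, 208.40098571777344) 9.85873031616211 [[ 595.35052816 -348.01502784   40.        ]]
scene counter z [-1.64486235 -0.37312902  1.21255742 37.43703119 40.61515679 42.2110453 ]
393 [ 596.80890303 -351.2845417    39.17109519] [35.45637918 34.74312462 11.09977072] [ 596.51333141 -350.83171258   39.56865686]
circ (267.9166564941406, 397.25) 11.44137191772461 [[ 596.96775775 -351.59157533   40.        ]]
top 3956 [510.81786663 -16.15767489   8.7528704 ]
jaws 189 [515.2  -3.1  50.8] [515.3  -2.8] [18.3 35.5] 75.4
jaws 24 [519.3 -21.7  47.1] [519.  -21.8] [ 7.7 12.4] 78.0
jaws 264 [492.6 -87.9  52.9] [492.6 -87.6] [21.6 43.4] 75.0
jaws 26 [504.3 -17.8  46.9] [503.5 -18.5] [ 7.5 13.1] 88.9
housing 797 [532.6  62.6  62.8] [533.4  67.7] [100.3  38.8] 74.1
trig/post 89 [542.9  99.7 136. ] [543.1 100.7] [12.3 19.6] 75.1
trig/post 75 [530.6  53.7 133.8] [530.7  54. ] [12.4 17.9] 77.5
scene 1982 [527.10563433 -31.12614822   8.63824128]
jaws 137 [543.5  49.2  50.7] [548.3  56.5] [103.5  31.3] 57.2
jaws 141 [516.4  -6.2  50. ] [516.2  -5.2] [19.3 36.7] 77.7
jaws 33 [511.  -21.4  46.2] [511.1 -21.4] [ 8.8 29.8] 76.1
jaws 248 [494.1 -90.8  51.8] [493.6 -89.5] [23.8 44.8] 75.1
housing 498 [536.6  57.4  62.2] [534.9  65.8] [100.5  38.4] 76.1
trig/post 78 [544.3  96.5 132.8] [544.   97.9] [13.4 20.2] 80.0
trig/post 65 [531.9  50.5 131.9] [531.6  51.4] [12.8 17.6] 84.5
```

```bash
python3 -m inch '{"plan":[[[60,1,0.54,-0.3,0,0,0],[60,1,0.54,-0.3,0,0,0],[60,1,0.54,-0.3,0,0,0],[60,1,0.54,-0.3,0,0,0],[60,1,0.54,-0.3,0,0,0]]]}' 15
python3 -m inch '{"plan":[[[60,1,0.54,-0.3,0,0,0],[60,1,0.54,-0.3,0,0,0],[60,1,0.54,-0.3,0,0,0],[60,1,0.54,-0.3,0,0,0],[60,0.95,0.54,-0.3,0,0,0]]]}'
python3 -m inch '{"plan":[[[60,0,0,0,0,0,0],[60,0,0,0,0,0,0]]]}'
```

```text
t: 0.72
position: [398.7, -457.4, 180.9]
ee_rot: [[0.944, 0.329, -0.0], [0.329, -0.944, 0.001], [-0.0, -0.001, -1.0]]
force: [1.2, -0.4, 0.1]
grip_width: 60.2
grasp_force: 0.0
t: 1.35
position: [596.8, -349.5, 120.7]
ee_rot: [[0.944, 0.33, -0.001], [0.33, -0.944, 0.0], [-0.0, -0.001, -1.0]]
force: [0.8, -0.2, 0.3]
grip_width: 60.3
grasp_force: 0.0
t: 1.6
position: [595.1, -350.4, 121.2]
ee_rot: [[0.944, 0.33, -0.001], [0.33, -0.944, 0.0], [-0.001, -0.001, -1.0]]
force: [0.8, 0.2, 0.0]
grip_width: 59.9
grasp_force: 0.0
```

```bash
python3 -m inch '{"plan":[[[60,0,0,-0.8,0,0,0],[60,0,0,-0.8,0,0,0],[60,0,0,-0.8,0,0,0],[60,0,0,0,0,0,0]]]}' 15
python3 -m inch '{"plan":[[[32,0,0,0,0,0,0],[32,0,0,0,0,0,0],[32,0,0,0,0,0,0],[32,0,0,0,0,0,0],[32,0,0,0,0,0,0]]]}' 15
```

```text
t: 2.1
position: [592.7, -350.2, 23.6]
ee_rot: [[0.945, 0.328, -0.005], [0.328, -0.945, 0.003], [-0.003, -0.004, -1.0]]
force: [-0.5, 0.8, 0.4]
grip_width: 59.9
grasp_force: 0.0
t: 2.72
position: [596.3, -350.9, 27.2]
ee_rot: [[0.944, 0.33, 0.001], [0.33, -0.944, -0.001], [0.001, 0.002, -1.0]]
force: [-1.2, 0.7, 7.3]
grip_width: 36.2
grasp_force: 15.0
```

```bash
python3 -m inch '{"plan":[[[32,0,0,0.5,0,0,0],[32,0,0,0.8,0,0,0],[32,0,0,0.8,0,0,0],[32,0,0,0,0,0,0],[32,0,0,0,0,0,0]]]}'
python3 -m inch '{"plan":[[[32,-0.29,0.92,0,0,0,0.7],[32,-0.29,0.92,0,0,0,0.7],[32,-0.29,0.92,0,0,0,0.7],[32,-0.29,0.92,0,0,0,0.7]]]}'
python3 -m inch '{"plan":[[[32,-0.29,0.92,0,0,0,0.7],[32,-0.29,0.92,0,0,0,0.7],[32,-0.29,0.92,0,0,0,0.7],[32,-0.29,0.92,0,0,0,0.68]]]}'
python3 -m inch '{"plan":[[[32,0,0,0,0,0,0],[32,0,0,0,0,0,0],[32,0,0,0,0,0,0]]]}'
python3 - <<'E'
from h import *
for n in('scene','top'):
    p,d=snap(n);np.savez(n+'1',p=p,d=d)
    b=p[150:320,180:400] if n=='top' else p[130:310,230:410]
    cv2.imwrite(f'pics/{n}1.png',cv2.resize(b,None,fx=3,fy=3)[:,:,::-1])
print(observe()['position'],observe()['force'])
E
```

```text
t: 3.35
position: [595.3, -350.1, 109.3]
ee_rot: [[0.944, 0.33, -0.001], [0.33, -0.944, 0.0], [-0.0, -0.001, -1.0]]
force: [0.1, 1.1, -2.0]
grip_width: 35.6
grasp_force: 15.0
t: 3.85
position: [547.6, -201.6, 107.9]
ee_rot: [[0.676, 0.737, -0.003], [0.737, -0.676, 0.002], [-0.001, -0.003, -1.0]]
force: [-0.5, -0.1, -1.4]
grip_width: 35.7
grasp_force: 15.0
t: 4.35
position: [501.2, -54.6, 108.3]
ee_rot: [[0.255, 0.967, -0.003], [0.967, -0.255, 0.001], [0.0, -0.003, -1.0]]
force: [0.9, -0.6, -1.4]
grip_width: 35.4
grasp_force: 15.0
t: 4.72
position: [503.3, -56.9, 109.3]
ee_rot: [[0.26, 0.966, -0.0], [0.966, -0.26, -0.0], [-0.0, -0.0, -1.0]]
force: [-0.4, -0.5, -1.3]
grip_width: 35.6
grasp_force: 15.0
[503.28112346 -56.91265795 109.44771292] [-1.16462902 -0.18198371 -1.66504388]
```

View pics/scene1.png

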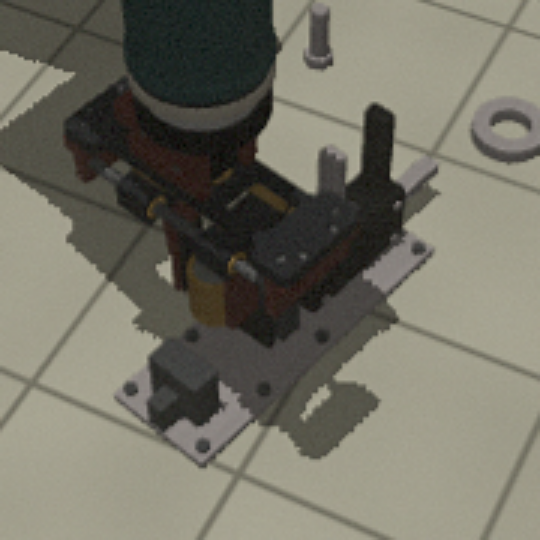

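The view shows the bushing gripped upright over the gap between the jaws, at crop (208,290). I'll lower it.

```bash
python3 -m inch '{"plan":[[[32,-0.035,0.035,-0.6,0,0,0],[32,0,0,-0.6,0,0,0],[32,0,0,-0.5,0,0,0],[32,0,0,0,0,0,0],[32,0,0,0,0,0,0]]]}'
python3 -m inch '{"plan":[[[32,0,0,-0.1,0,0,0],[32,0,0,0,0,0,0],[32,0,0,0,0,0,0]]]}'
python3 -m inch '{"plan":[[[32,0,0,-0.03,0,0,0],[32,0,0,0,0,0,0]]]}'
```

```text
t: 5.45
position: [502.0, -55.1, 42.1]
ee_rot: [[0.259, 0.966, 0.0], [0.966, -0.259, -0.0], [0.0, 0.001, -1.0]]
force: [0.5, -0.4, -1.3]
grip_width: 35.7
grasp_force: 15.0
t: 5.82
position: [501.7, -54.7, 37.9]
ee_rot: [[0.258, 0.966, 0.0], [0.966, -0.258, -0.0], [0.0, 0.0, -1.0]]
force: [0.2, -0.8, -1.7]
grip_width: 35.8
grasp_force: 15.0
t: 6.08
position: [501.4, -54.6, 36.4]
ee_rot: [[0.258, 0.966, -0.0], [0.966, -0.258, 0.0], [-0.0, -0.0, -1.0]]
force: [-0.7, -0.4, -1.6]
grip_width: 35.6
grasp_force: 15.0
```

```bash
python3 -m inch '{"plan":[[[32,0,0,-0.03,0,0,0],[32,0,0,0,0,0,0]]]}'
python3 -m inch '{"plan":[[[32,0,0,-0.03,0,0,0],[32,0,0,0,0,0,0]]]}'
python3 -m inch '{"plan":[[[32,0,0,-0.02,0,0,0],[32,0,0,0,0,0,0]]]}'
```

```text
t: 6.32
position: [501.6, -54.7, 35.2]
ee_rot: [[0.258, 0.966, -0.0], [0.966, -0.258, 0.0], [0.0, -0.0, -1.0]]
force: [-0.7, -0.4, -1.4]
grip_width: 35.9
grasp_force: 15.0
t: 6.58
position: [501.6, -54.7, 35.1]
ee_rot: [[0.258, 0.966, 0.0], [0.966, -0.258, -0.0], [-0.0, 0.0, -1.0]]
force: [-2.7, 0.8, 14.1]
grip_width: 35.8
grasp_force: 15.0
t: 6.82
position: [501.6, -54.7, 34.8]
ee_rot: [[0.258, 0.966, 0.0], [0.966, -0.258, -0.0], [-0.0, 0.001, -1.0]]
force: [-4.3, 0.9, 19.6]
grip_width: 35.7
grasp_force: 15.0
```

```bash
python3 -m inch '{"plan":[[[32,0,0,0.035,0,0,0],[46,0,0,0,0,0,0],[60,0,0,0,0,0,0],[60,0,0,0,0,0,0],[60,0,0,0,0,0,0]]]}'
python3 -m inch '{"plan":[[[60,0,0,0.3,0,0,0],[60,0,0,0.9,0,0,0],[60,0,0,1,0,0,0],[60,0,0,1,0,0,0],[60,0,0,0.7,0,0,0]]]}'
python3 -m inch '{"plan":[[[70,-0.8,-0.8,0,0,0,0],[80,-0.8,-0.8,0,0,0,0],[87,-0.8,-0.8,0,0,0,0],[87,0,0,0,0,0,0]]]}'
python3 - <<'E'
from h import *
for n in('scene','top'):
    p,d=snap(n);np.savez(n+'2',p=p,d=d)
    b=p[190:330,180:380] if n=='top' else p[140:300,240:400]
    cv2.imwrite(f'pics/{n}2.png',cv2.resize(b,None,fx=3,fy=3)[:,:,::-1])
E
```

```text
t: 7.45
position: [501.4, -54.7, 34.5]
ee_rot: [[0.258, 0.966, -0.0], [0.966, -0.258, 0.0], [0.0, -0.0, -1.0]]
force: [-0.9, 0.7, 0.3]
grip_width: 60.1
grasp_force: 0.0
t: 8.07
position: [502.0, -54.7, 193.4]
ee_rot: [[0.258, 0.966, 0.002], [0.966, -0.258, -0.001], [0.0, 0.003, -1.0]]
force: [0.3, 0.8, -1.4]
grip_width: 60.0
grasp_force: 0.0
t: 8.57
position: [403.6, -151.8, 191.3]
ee_rot: [[0.262, 0.965, -0.0], [0.965, -0.262, -0.0], [-0.0, -0.0, -1.0]]
force: [0.5, -0.4, -0.6]
grip_width: 86.9
grasp_force: 0.0
```

View pics/scene2.png

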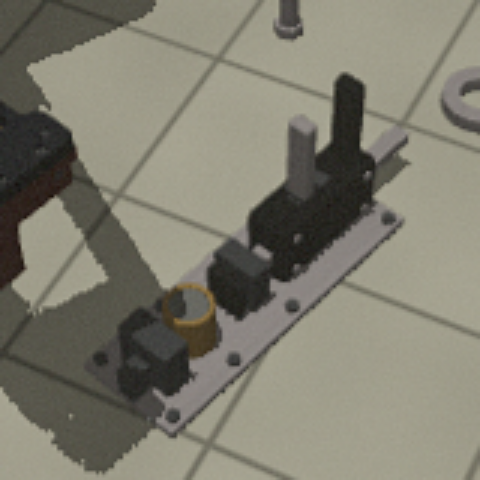

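View pics/top2.png

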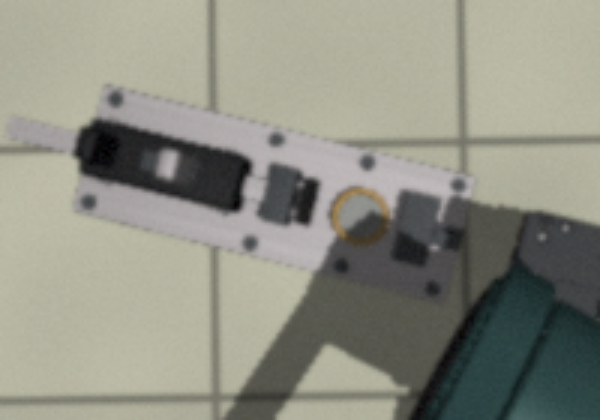

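Both views show the bushing upright and free, centred between the jaws, at scene crop (190,320) and top crop (360,215). There is a gap on both sides. I'll go to the trigger now.

```bash
python3 -m inch '{"plan":[[[87.8,0.38,0.66,0,0,0,1],[87.8,0.38,0.66,0,0,0,1],[87.8,0.38,0.66,0,0,0,1],[87.8,0.38,0.66,0,0,0,1],[87.8,0.38,0.66,0,0,0,1]]]}'
python3 -m inch '{"plan":[[[87.8,0.38,0.66,0,0,0,1],[87.8,0.38,0.66,0,0,0,1],[87.8,0.38,0.66,0,0,0,1],[87.8,0.38,0.66,0,0,0,1],[87.8,0,0,0,0,0,0]]]}'
python3 -m inch '{"plan":[[[87.8,0,0,0,0,0,0],[87.8,0,0,0,0,0,0]]]}'
python3 - <<'E'
from m import *
import h
print(observe()['joint_positions'])
def cl(n,b,f):
    q=np.load(f);V,U=np.mgrid[b[2]:b[3],b[0]:b[1]];uv=np.c_[U.ravel(),V.ravel()];return uv,pts(n,uv,q['d']),q['p'][V,U].reshape(-1,3)
u=np.array([.259,.966]);nn=np.array([-.966,.259])
for n,b,f,o in(('top',(180,350,205,305),'top2.npz',(495.4,-77.)),('scene',(255,390,155,295),'scene2.npz',(496.4,-78.9))):
    uv,P,c=cl(n,b,f);s=(P[:,:2]-o)@u;l=(P[:,:2]-o)@nn
    hs=cv2.cvtColor(c[None],cv2.COLOR_RGB2HSV)[0]
    k=(P[:,2]>42)&(P[:,2]<51)&(s>-3)&(s<48)&(abs(l)<22)
    print(n,'bush',k.sum(),np.percentile(s[k],[0,2,98,100]),np.percentile(l[k],[2,98]),P[k].mean(0))
    k=(P[:,2]>38)&(P[:,2]<56)&(s>42)&(s<90)&(abs(l)<8)
    print('foot',np.percentile(s[k],[0,2,10,50]))
    k=(P[:,2]>38)&(P[:,2]<56)&(s<12)&(abs(l)>12)&(abs(l)<22)
    print('fix',np.percentile(s[k],[0,2,98,100]))
    k=(P[:,2]>100)&(s>115)&(s<150)&(abs(l)<12); print('trig',np.percentile(s[k],[2,98]),np.percentile(l[k],[2,98]))
    k=(P[:,2]>100)&(s>165)&(s<200)&(abs(l)<12); print('post',np.percentile(s[k],[2,98]))
E
```

```text
t: 9.3
position: [482.9, -16.3, 190.9]
ee_rot: [[-0.58, 0.814, 0.001], [0.814, 0.58, 0.0], [-0.0, 0.001, -1.0]]
force: [-0.0, -0.1, -0.1]
grip_width: 87.9
grasp_force: 0.0
t: 9.93
position: [543.6, 89.8, 190.7]
ee_rot: [[-0.967, 0.255, 0.001], [0.255, 0.967, 0.001], [-0.001, 0.001, -1.0]]
force: [-0.1, 0.7, -0.8]
grip_width: 87.9
grasp_force: 0.0
t: 10.18
position: [541.7, 86.5, 190.6]
ee_rot: [[-0.966, 0.26, -0.001], [0.26, 0.966, -0.0], [0.001, -0.0, -1.0]]
force: [-0.4, -0.6, 0.5]
grip_width: 87.5
grasp_force: 0.0
[ 3.26135071e-02  3.38805221e-01  1.68291125e+00 -2.85238354e-04
  1.12054342e+00 -1.27509858e+00]
top bush 266 [-2.50614162 -0.99212511 39.65870029 41.68417755] [-15.98490297  16.95579816] [500.98749338 -53.84941528  47.57319413]
foot [55.64493043 55.88073101 57.94260819 72.74345533]
fix [-21.77720464 -21.33751618  -0.4075518   -0.27961515]
trig [129.72674191 141.13532827] [-8.61160536  8.56937199]
post [177.5808666  189.55442184]
scene bush 224 [-0.46669014  7.26871906 39.79976024 42.00192152] [-15.47177217  17.28335165] [501.61653771 -55.90465345  47.3449181 ]
foot [42.00192152 55.25108877 56.27676649 68.73451825]
fix [-22.44959057 -21.60071139   0.71402644  11.9140789 ]
trig [129.18716235 140.77605461] [-8.69193835  8.18178259]
post [177.00945526 188.48033468]
```

```bash
python3 -m inch '{"plan":[[[87.8,-0.05,-0.045,-0.3,0,0,0],[87.8,0,0,-0.6,0,0,0],[87.8,0,0,-0.6,0,0,0],[87.8,0,0,-0.55,0,0,0],[87.8,0,0,0,0,0,0]]]}' 13
python3 -m inch '{"plan":[[[70,0,0,0,0,0,0]]]}' 13
python3 -m inch '{"plan":[[[66,0,0,0,0,0,0],[66,0,0,0,0,0,0]]]}'
python3 -m inch '{"plan":[[[60,0,0,0,0,0,0],[60,0,0,0,0,0,0]]]}'
python3 -m inch '{"plan":[[[54,0,0,0,0,0,0],[54,0,0,0,0,0,0]]]}'
```

```text
t: 10.8
position: [538.2, 84.5, 106.6]
ee_rot: [[-0.966, 0.259, -0.005], [0.259, 0.966, -0.0], [0.004, -0.001, -1.0]]
force: [-0.2, -0.6, -0.2]
grip_width: 87.7
grasp_force: 0.0
t: 10.92
position: [540.4, 84.8, 108.9]
ee_rot: [[-0.966, 0.259, 0.0], [0.259, 0.966, -0.0], [-0.0, -0.0, -1.0]]
force: [0.2, 0.6, -0.4]
grip_width: 80.9
grasp_force: 0.0
t: 11.18
position: [540.5, 83.8, 109.3]
ee_rot: [[-0.966, 0.257, 0.001], [0.257, 0.966, -0.002], [-0.001, -0.002, -1.0]]
force: [-0.9, -6.6, -0.4]
grip_width: 66.5
grasp_force: 3.6
t: 11.42
position: [540.2, 83.0, 109.2]
ee_rot: [[-0.966, 0.257, 0.0], [0.257, 0.966, -0.004], [-0.001, -0.003, -1.0]]
force: [-0.3, -9.8, 0.6]
grip_width: 60.2
grasp_force: 5.0
t: 11.68
position: [540.2, 82.9, 109.3]
ee_rot: [[-0.966, 0.257, 0.0], [0.257, 0.966, -0.004], [-0.001, -0.004, -1.0]]
force: [-1.3, -9.7, 0.7]
grip_width: 53.8
grasp_force: 5.1
```

```bash
python3 -m inch '{"plan":[[[48,0,0,0,0,0,0],[48,0,0,0,0,0,0]]]}' 7
python3 -m inch '{"plan":[[[42,0,0,0,0,0,0],[42,0,0,0,0,0,0],[42,0,0,0,0,0,0]]]}'
python3 - <<'E'
from h import *
o=observe();print(o['position'],o['grip_width'],o['grasp_force'],o['force'])
p,d=snap('scene');np.savez('scene3',p=p,d=d);cv2.imwrite('pics/scene3.png',cv2.resize(p[140:300,240:400],None,fx=3,fy=3)[:,:,::-1])
E
```

```text
t: 11.92
position: [540.2, 82.9, 109.3]
ee_rot: [[-0.966, 0.257, 0.0], [0.257, 0.966, -0.004], [-0.001, -0.004, -1.0]]
force: [-1.5, -10.8, -0.4]
grip_width: 48.0
grasp_force: 5.2
t: 12.3
position: [540.4, 83.6, 109.3]
ee_rot: [[-0.966, 0.258, 0.0], [0.257, 0.966, -0.003], [-0.001, -0.002, -1.0]]
force: [-1.6, -6.9, 0.1]
grip_width: 46.3
grasp_force: 7.0
[540.39793181  83.58198809 109.2737114 ] 46.27561809709649 6.996809430420399 [-1.63683792 -6.91073323  0.11216433]
```

View pics/scene3.png

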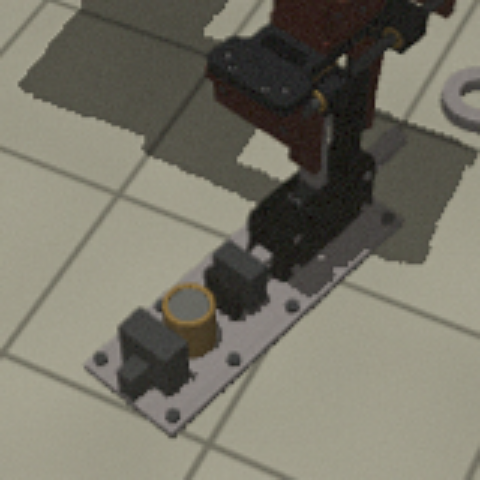

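The jaw still stands clear of the bushing at crop (190,320). The post-side pad touched at 46.3 mm opening, so I'll shift the tool about 3 mm towards the post and keep squeezing.

```bash
python3 -m inch '{"plan":[[[87.8,0,0,0,0,0,0],[87.8,0,0,0,0,0,0],[87.8,0.02,0.075,0,0,0,0],[87.8,0,0,0,0,0,0],[87.8,0,0,0,0,0,0]]]}' 7
python3 -m inch '{"plan":[[[70,0,0,0,0,0,0],[60,0,0,0,0,0,0],[52,0,0,0,0,0,0],[46,0,0,0,0,0,0],[46,0,0,0,0,0,0]]]}' 7
python3 -m inch '{"plan":[[[42,0,0,0,0,0,0],[42,0,0,0,0,0,0],[42,0,0,0,0,0,0]]]}'
python3 -m inch '{"plan":[[[84,0,0,0,0,0,0],[84,0,0,0,0,0,0],[84,0,0,0,0,0,0],[84,0,0,0,0,0,0]]]}'
python3 -m inch '{"plan":[[[70,0,0,0,0,0,0],[60,0,0,0,0,0,0],[52,0,0,0,0,0,0],[46,0,0,0,0,0,0],[46,0,0,0,0,0,0]]]}'
python3 -m inch '{"plan":[[[42,0,0,0,0,0,0],[42,0,0,0,0,0,0],[42,0,0,0,0,0,0]]]}'
python3 -m inch '{"plan":[[[84,0,0,0,0,0,0],[84,0,0,0,0,0,0],[84,0,0,0,0,0,0],[84,0,0,0,0,0,0]]]}'
cat > g.py <<'E'
from h import *
import sys
p,d=snap('scene');np.savez('s_last',p=p,d=d)
V,U=np.mgrid[155:295,255:390];uv=np.c_[U.ravel(),V.ravel()];P=pts('scene',uv,d)
u=np.array([.259,.966]);nn=np.array([-.966,.259]);o=(496.4,-78.9);s=(P[:,:2]-o)@u;l=(P[:,:2]-o)@nn
k=(P[:,2]>44)&(P[:,2]<54)&(s>35)&(s<85)&(abs(l)<22)
h,e=np.histogram(s[k],np.arange(34,86,2));print(dict(zip(e[:-1].astype(int),h)))
k=(P[:,2]>42)&(P[:,2]<51)&(s>-3)&(s<40)&(abs(l)<14);print('bush',np.percentile(s[k],[1,50,99]))
k=(P[:,2]>100)&(s>115)&(s<150)&(abs(l)<12)
E
python3 g.py
```

```text
t: 12.98
position: [541.1, 88.6, 108.6]
ee_rot: [[-0.966, 0.258, 0.0], [0.258, 0.966, 0.0], [0.0, 0.0, -1.0]]
force: [-0.0, -0.1, 0.7]
grip_width: 87.4
grasp_force: 0.0
t: 13.6
position: [540.4, 86.3, 108.4]
ee_rot: [[-0.966, 0.257, -0.002], [0.257, 0.966, -0.003], [0.001, -0.004, -1.0]]
force: [-1.4, -10.4, 1.3]
grip_width: 46.1
grasp_force: 5.4
t: 13.98
position: [540.3, 86.1, 108.5]
ee_rot: [[-0.966, 0.257, -0.002], [0.257, 0.966, -0.003], [0.001, -0.004, -1.0]]
force: [-2.6, -11.4, 1.1]
grip_width: 42.2
grasp_force: 5.6
t: 14.48
position: [541.0, 88.3, 108.5]
ee_rot: [[-0.966, 0.258, -0.0], [0.258, 0.966, 0.0], [0.0, -0.0, -1.0]]
force: [-1.5, -1.6, -0.6]
grip_width: 78.8
grasp_force: 1.0
t: 15.1
position: [540.4, 86.3, 108.5]
ee_rot: [[-0.966, 0.257, -0.002], [0.257, 0.966, -0.003], [0.001, -0.004, -1.0]]
force: [-2.7, -10.0, 1.6]
grip_width: 46.2
grasp_force: 5.4
t: 15.48
position: [540.3, 86.1, 108.4]
ee_rot: [[-0.966, 0.257, -0.002], [0.257, 0.966, -0.003], [0.001, -0.004, -1.0]]
force: [-2.2, -10.9, 1.0]
grip_width: 42.0
grasp_force: 5.8
t: 15.98
position: [541.1, 88.4, 108.
[... 163 characters left out ...]
p.int64(36): np.int64(13), np.int64(38): np.int64(10), np.int64(40): np.int64(6), np.int64(42): np.int64(0), np.int64(44): np.int64(0), np.int64(46): np.int64(1), np.int64(48): np.int64(14), np.int64(50): np.int64(9), np.int64(52): np.int64(9), np.int64(54): np.int64(8), np.int64(56): np.int64(1), np.int64(58): np.int64(8), np.int64(60): np.int64(29), np.int64(62): np.int64(19), np.int64(64): np.int64(14), np.int64(66): np.int64(15), np.int64(68): np.int64(12), np.int64(70): np.int64(11), np.int64(72): np.int64(13), np.int64(74): np.int64(21), np.int64(76): np.int64(9), np.int64(78): np.int64(0), np.int64(80): np.int64(0), np.int64(82): np.int64(0)}
bush [ 5.74913847 23.17387756 39.41770584]
```

```bash
python3 -m inch '{"plan":[[[87.8,0,0,0,0,0,0],[70,0,0,0,0,0,0],[60,0,0,0,0,0,0],[52,0,0,0,0,0,0],[46,0,0,0,0,0,0]]]}' 7
python3 -m inch '{"plan":[[[42,0,0,0,0,0,0],[42,0,0,0,0,0,0],[42,0,0,0,0,0,0]]]}'
python3 -m inch '{"plan":[[[87,0,0,0,0,0,0],[87,0,0,0,0,0,0],[87,0,0,0,0,0,0],[87,0,0,0,0,0,0],[87,0,0,0,0,0,0]]]}'
python3 -m inch '{"plan":[[[70,0,0,0,0,0,0],[60,0,0,0,0,0,0],[54,0,0,0,0,0,0],[48,0,0,0,0,0,0],[48,0,0,0,0,0,0]]]}'
python3 -m inch '{"plan":[[[42,0,0,0,0,0,0],[42,0,0,0,0,0,0],[42,0,0,0,0,0,0]]]}'
python3 -m inch '{"plan":[[[87,0,0,0,0,0,0],[87,0,0,0,0,0,0],[87,0,0,0,0,0,0],[87,0,0,0,0,0,0],[87,0,0,0,0,0,0]]]}'
python3 g.py
```

```text
t: 16.65
position: [540.8, 85.9, 108.6]
ee_rot: [[-0.966, 0.257, -0.001], [0.257, 0.966, -0.004], [-0.0, -0.004, -1.0]]
force: [-0.7, -12.2, 1.6]
grip_width: 51.6
grasp_force: 5.7
t: 17.02
position: [540.8, 85.9, 108.7]
ee_rot: [[-0.966, 0.257, -0.001], [0.257, 0.966, -0.004], [-0.0, -0.004, -1.0]]
force: [-2.0, -11.8, 1.7]
grip_width: 42.2
grasp_force: 5.5
t: 17.65
position: [541.1, 88.5, 108.6]
ee_rot: [[-0.966, 0.258, -0.0], [0.258, 0.966, 0.0], [0.0, 0.0, -1.0]]
force: [-1.0, -0.1, -0.3]
grip_width: 85.9
grasp_force: 0.0
t: 18.27
position: [540.2, 86.0, 108.4]
ee_rot: [[-0.966, 0.257, -0.002], [0.257, 0.966, -0.004], [0.001, -0.004, -1.0]]
force: [-1.2, -11.5, 1.0]
grip_width: 48.5
grasp_force: 5.5
t: 18.65
position: [540.3, 86.0, 108.4]
ee_rot: [[-0.966, 0.257, -0.002], [0.257, 0.966, -0.004], [0.001, -0.004, -1.0]]
force: [-1.9, -11.0, 1.2]
grip_width: 42.2
grasp_force: 5.6
t: 19.27
position: [541.2, 88.5, 108.6]
ee_rot: [[-0.966, 0.258, 0.0], [0.258, 0.966, 0.0], [-0.0, 0.0, -1.0]]
force: [0.5, 0.2, -0.8]
grip_width: 85.8
grasp_force: 0.0
{np.int64(34): np.int64(4), np.int64(36): np.int64(11), np.int64(38): np.int64(4), np.int64(40): np.int64(4), np.int64(42): np.int64(8), np.int64(44): np.int64(5), np.int64(46): np.int64(12), np.int64(48): np.int64(3), np.int64(50): np.int64(1), np.int64(52): np.int64(17), np.int64(54): np.int64(21), np.int64(56): np.int64(15), np.int64(58): np.int64(18), np.int64(60): np.int64(13), np.int64(62): np.int64(16), np.int64(64): np.int64(16), np.int64(66): np.int64(14), np.int64(68): np.int64(12), np.int64(70): np.int64(3), np.int64(72): np.int64(0), np.int64(74): np.int64(0), np.int64(76): np.int64(0), np.int64(78): np.int64(0), np.int64(80): np.int64(0), np.int64(82): np.int64(0)}
bush [ 1.33747673 20.99958649 39.28342539]
```

```bash
python3 -m inch '{"plan":[[[70,0,0,0,0,0,0],[62,0,0,0,0,0,0],[60,0,0,0,0,0,0],[58,0,0,0,0,0,0],[56,0,0,0,0,0,0]]]}' 7
python3 -m inch '{"plan":[[[54,0,0,0,0,0,0],[52,0,0,0,0,0,0],[50,0,0,0,0,0,0],[50,0,0,0,0,0,0]]]}'
python3 -m inch '{"plan":[[[48,0,0,0,0,0,0],[46,0,0,0,0,0,0],[46,0,0,0,0,0,0]]]}'
python3 -m inch '{"plan":[[[44,0,0,0,0,0,0],[42,0,0,0,0,0,0],[42,0,0,0,0,0,0]]]}'
```

```text
t: 19.95
position: [540.7, 86.0, 108.6]
ee_rot: [[-0.966, 0.257, -0.001], [0.257, 0.966, -0.004], [0.0, -0.004, -1.0]]
force: [-1.6, -11.3, 1.6]
grip_width: 56.5
grasp_force: 5.4
t: 20.45
position: [540.7, 86.0, 108.6]
ee_rot: [[-0.966, 0.257, -0.001], [0.257, 0.966, -0.004], [0.0, -0.004, -1.0]]
force: [-1.3, -11.1, 0.9]
grip_width: 50.3
grasp_force: 5.5
t: 20.82
position: [540.7, 85.9, 108.6]
ee_rot: [[-0.966, 0.257, -0.001], [0.257, 0.966, -0.004], [0.0, -0.004, -1.0]]
force: [-1.5, -10.1, 1.4]
grip_width: 46.4
grasp_force: 5.6
t: 21.2
position: [540.7, 85.9, 108.6]
ee_rot: [[-0.966, 0.257, -0.001], [0.257, 0.966, -0.004], [0.0, -0.004, -1.0]]
force: [-2.2, -11.0, 2.2]
grip_width: 42.0
grasp_force: 5.6
```

```bash
python3 -m inch '{"plan":[[[87,0,0,0,0,0,0],[87,0,0,0,0,0,0],[87,0,0,0,0,0,0],[87,0,0,0,0,0,0],[87,0,0,0,0,0,0]]]}'
python3 -m inch '{"plan":[[[72,0,0,0,0,0,0],[68,0,0,0,0,0,0],[66,0,0,0,0,0,0],[66,0,0,0,0,0,0]]]}' 7
python3 -m inch '{"plan":[[[64,0,0,0,0,0,0],[64,0,0,0,0,0,0]]]}'
python3 -m inch '{"plan":[[[62,0,0,0,0,0,0],[62,0,0,0,0,0,0]]]}'
python3 -m inch '{"plan":[[[60,0,0,0,0,0,0],[60,0,0,0,0,0,0]]]}'
python3 -m inch '{"plan":[[[58,0,0,0,0,0,0],[58,0,0,0,0,0,0]]]}'
```

```text
t: 21.82
position: [541.2, 88.5, 108.6]
ee_rot: [[-0.966, 0.258, 0.0], [0.258, 0.966, 0.0], [0.0, 0.0, -1.0]]
force: [0.3, 0.4, 0.0]
grip_width: 86.3
grasp_force: 0.0
t: 22.32
position: [540.5, 86.6, 108.5]
ee_rot: [[-0.966, 0.257, -0.001], [0.257, 0.966, -0.003], [0.001, -0.003, -1.0]]
force: [-1.4, -8.9, 1.4]
grip_width: 66.4
grasp_force: 4.4
t: 22.58
position: [540.4, 86.3, 108.5]
ee_rot: [[-0.966, 0.257, -0.002], [0.257, 0.966, -0.003], [0.001, -0.003, -1.0]]
force: [-0.3, -10.8, 1.6]
grip_width: 63.8
grasp_force: 5.1
t: 22.82
position: [540.3, 86.2, 108.5]
ee_rot: [[-0.966, 0.257, -0.002], [0.257, 0.966, -0.003], [0.001, -0.004, -1.0]]
force: [-1.2, -10.9, 1.2]
grip_width: 62.2
grasp_force: 5.2
t: 23.08
position: [540.4, 86.1, 108.5]
ee_rot: [[-0.966, 0.257, -0.002], [0.257, 0.966, -0.003], [0.001, -0.004, -1.0]]
force: [-0.9, -10.0, 2.4]
grip_width: 60.4
grasp_force: 5.3
t: 23.32
position: [540.4, 86.1, 108.5]
ee_rot: [[-0.966, 0.257, -0.002], [0.257, 0.966, -0.003], [0.001, -0.004, -1.0]]
force: [-1.3, -10.8, 1.2]
grip_width: 58.5
grasp_force: 5.3
```

```bash
python3 -m inch '{"plan":[[[56,0,0,0,0,0,0],[54,0,0,0,0,0,0],[54,0,0,0,0,0,0]]]}'
python3 -m inch '{"plan":[[[52,0,0,0,0,0,0],[50,0,0,0,0,0,0],[50,0,0,0,0,0,0]]]}'
python3 -m inch '{"plan":[[[48,0,0,0,0,0,0],[46,0,0,0,0,0,0],[46,0,0,0,0,0,0]]]}'
python3 -m inch '{"plan":[[[44,0,0,0,0,0,0],[42,0,0,0,0,0,0],[42,0,0,0,0,0,0]]]}'
```

```text
t: 23.7
position: [540.3, 86.0, 108.4]
ee_rot: [[-0.966, 0.257, -0.002], [0.257, 0.966, -0.004], [0.001, -0.004, -1.0]]
force: [-2.0, -11.2, 2.1]
grip_width: 53.9
grasp_force: 5.4
t: 24.08
position: [540.2, 85.7, 108.5]
ee_rot: [[-0.966, 0.257, -0.002], [0.257, 0.966, -0.004], [0.001, -0.004, -1.0]]
force: [-2.5, -12.5, 1.2]
grip_width: 50.5
grasp_force: 6.2
t: 24.45
position: [540.2, 85.4, 108.4]
ee_rot: [[-0.966, 0.257, -0.002], [0.257, 0.966, -0.005], [0.001, -0.005, -1.0]]
force: [-2.6, -13.6, 1.8]
grip_width: 46.0
grasp_force: 7.0
t: 24.82
position: [540.1, 85.3, 108.4]
ee_rot: [[-0.966, 0.257, -0.002], [0.257, 0.966, -0.005], [0.001, -0.005, -1.0]]
force: [-1.6, -14.8, 2.9]
grip_width: 46.1
grasp_force: 7.0
```

```bash
python3 -m inch '{"plan":[[[41,0,0,0,0,0,0],[41,0,0,0,0,0,0]]]}' 7.4
python3 -m inch '{"plan":[[[41,0,0,0,0,0,0],[41,0,0,0,0,0,0]]]}' 7.7
python3 - <<'E'
from h import *
f=[]
for i in range(8):
    snapshot('top');o=observe();f.append(np.r_[o['force'],o['grip_width'],o['grasp_force']])
print(np.mean(f,0),np.std(f,0))
E
```

```text
t: 25.08
position: [540.1, 85.2, 108.5]
ee_rot: [[-0.966, 0.257, -0.002], [0.257, 0.966, -0.005], [0.001, -0.005, -1.0]]
force: [-2.5, -14.2, 2.7]
grip_width: 44.0
grasp_force: 7.4
t: 25.32
position: [540.1, 85.2, 108.4]
ee_rot: [[-0.966, 0.257, -0.002], [0.257, 0.966, -0.005], [0.001, -0.005, -1.0]]
force: [-2.1, -15.0, 1.4]
grip_width: 43.9
grasp_force: 7.7
[ -2.67992743 -14.62764471   2.2016331   43.55737826   7.69975924] [3.74309967e-01 4.65516747e-01 3.30792027e-01 3.28166432e-01
 2.05377656e-04]
```

```bash
python3 -m inch '{"plan":[[[87.8,0,0,0,0,0,0],[87.8,0,0,0,0,0,0],[87.8,0,0,0,0,0,0],[87.8,0.01,0.04,0,0,0,0],[87.8,0,0,0,0,0,0]]]}'
python3 -m inch '{"plan":[[[75,0,0,0,0,0,0],[72,0,0,0,0,0,0],[70,0,0,0,0,0,0],[68,0,0,0,0,0,0]]]}' 6.2
python3 -m inch '{"plan":[[[64,0,0,0,0,0,0],[60,0,0,0,0,0,0],[56,0,0,0,0,0,0],[54,0,0,0,0,0,0]]]}'
python3 -m inch '{"plan":[[[50,0,0,0,0,0,0],[48,0,0,0,0,0,0],[48,0,0,0,0,0,0]]]}'
```

```text
t: 26.35
position: [541.4, 90.0, 108.6]
ee_rot: [[-0.966, 0.258, -0.0], [0.258, 0.966, -0.0], [0.0, -0.0, -1.0]]
force: [-0.3, 0.3, 0.4]
grip_width: 87.3
grasp_force: 0.0
t: 26.85
position: [540.7, 87.4, 108.4]
ee_rot: [[-0.966, 0.257, -0.002], [0.257, 0.966, -0.004], [0.001, -0.004, -1.0]]
force: [-1.6, -11.7, 1.2]
grip_width: 71.0
grasp_force: 6.2
t: 27.35
position: [540.7, 87.4, 108.4]
ee_rot: [[-0.966, 0.257, -0.002], [0.257, 0.966, -0.004], [0.001, -0.004, -1.0]]
force: [-3.2, -11.9, 0.9]
grip_width: 70.8
grasp_force: 6.2
t: 27.72
position: [540.7, 87.4, 108.4]
ee_rot: [[-0.966, 0.257, -0.002], [0.257, 0.966, -0.004], [0.001, -0.004, -1.0]]
force: [-2.2, -11.6, 0.6]
grip_width: 70.9
grasp_force: 6.2
```

```bash
python3 -m inch '{"plan":[[[48,0,0,0,0,0,0],[48,0,0,0,0,0,0]]]}' 6.6 | grep -v ee
python3 -m inch '{"plan":[[[48,0,0,0,0,0,0],[48,0,0,0,0,0,0]]]}' 7.0 | grep -v ee
python3 -m inch '{"plan":[[[48,0,0,0,0,0,0],[48,0,0,0,0,0,0]]]}' 7.4 | grep -v ee
python3 -m inch '{"plan":[[[48,0,0,0,0,0,0],[48,0,0,0,0,0,0]]]}' 7.7 | grep -v ee
python3 -m inch '{"plan":[[[48,0,0,0,0,0,0],[48,0,0,0,0,0,0],[48,0,0,0,0,0,0]]]}' 7.9 | grep -v ee
```

```text
t: 27.98
position: [540.6, 87.2, 108.4]
force: [-3.2, -13.3, 1.6]
grip_width: 69.8
grasp_force: 6.6
t: 28.22
position: [540.6, 87.0, 108.4]
force: [-2.8, -14.0, 0.9]
grip_width: 68.9
grasp_force: 7.0
t: 28.48
position: [540.5, 86.8, 108.4]
force: [-2.9, -15.2, 1.6]
grip_width: 66.9
grasp_force: 7.4
t: 28.72
position: [540.5, 86.7, 108.4]
force: [-2.2, -13.9, 1.8]
grip_width: 65.2
grasp_force: 7.7
t: 29.1
position: [540.5, 86.6, 108.4]
force: [-2.5, -15.1, 1.4]
grip_width: 64.3
grasp_force: 7.9
```

```bash
python3 -m inch '{"plan":[[[87.8,0,0,0,0,0,0],[87.8,0,0,0,0,0,0],[87.8,0,0,0,0,0,0],[87.8,0,0,0,0,0,0]]]}' | grep -v ee
python3 -m inch '{"plan":[[[87.8,0,0,0.5,0,0,0],[87.8,0,0,1,0,0,0],[87.8,0,0,1,0,0,0],[87.8,0,0,0,0,0,0],[87.8,0,0,0,0,0,0]]]}' | grep -v ee
python3 - <<'E'
from h import *
p,d=snap('scene');cv2.imwrite('pics/scene4.png',cv2.resize(p[140:300,240:400],None,fx=3,fy=3)[:,:,::-1])
E
python3 g.py
```

```text
t: 29.6
position: [541.9, 90.3, 108.7]
force: [0.3, 0.5, 0.4]
grip_width: 87.5
grasp_force: 0.0
t: 30.22
position: [541.1, 90.0, 208.1]
force: [0.3, -0.2, 0.4]
grip_width: 87.6
grasp_force: 0.0
{np.int64(34): np.int64(4), np.int64(36): np.int64(8), np.int64(38): np.int64(10), np.int64(40): np.int64(10), np.int64(42): np.int64(6), np.int64(44): np.int64(2), np.int64(46): np.int64(21), np.int64(48): np.int64(21), np.int64(50): np.int64(15), np.int64(52): np.int64(17), np.int64(54): np.int64(9), np.int64(56): np.int64(21), np.int64(58): np.int64(13), np.int64(60): np.int64(14), np.int64(62): np.int64(14), np.int64(64): np.int64(6), np.int64(66): np.int64(0), np.int64(68): np.int64(0), np.int64(70): np.int64(0), np.int64(72): np.int64(0), np.int64(74): np.int64(0), np.int64(76): np.int64(0), np.int64(78): np.int64(0), np.int64(80): np.int64(0), np.int64(82): np.int64(0)}
bush [ 2.18232956 20.46800287 39.45768724]
```

View pics/scene4.png

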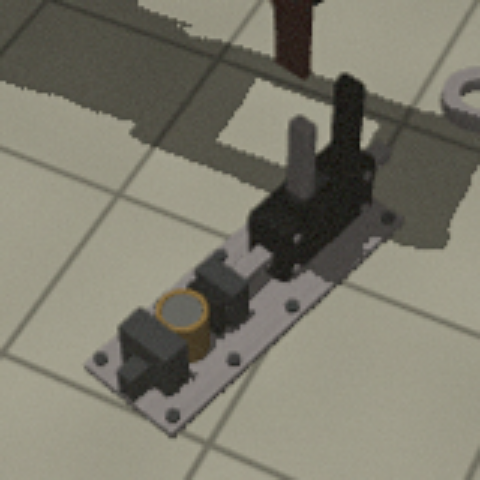

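The bushing stands upright against the fixed jaw at crop (183,315) with the foot on it. The trigger has sprung back and the arm is clear.

```bash
python3 -c "
from rig import *
print(job_done())"
```

```text
the job is handed in; nothing more can be done
None
```

The job is handed in: the bushing stands upright against the fixed jaw, the trigger is sprung back and the arm is clear, with an estimated 10–12 N of clamping force inferred from the trigger resistance; no verdict was returned.

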